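# Find the full tea tin by its weight

### The arm

A 6-joint arm with a two-finger parallel gripper is mounted at the origin on a cart in front of the work surface, level with it; the furniture and walls round the work are solid. World frame = base frame: x ahead of the robot, y to its left, z up, the work surface at z = 0. Lengths are in m, angles in rad, forces in N, time in s.
With the tool pointing down it reaches from about 0.375 to 0.9 m from the base axis. Payload 3.1 kg.
Tool frame: the origin (TCP) lies midway between the tips of the shut fingers; the grasp point (between the pads) lies 19 mm behind it (pinch_z is the distance from the TCP to the grasp point, in m); z points along the fingers, y is the line along which they close (so a half turn about z gives the same grasp; the last joint's range is limited). The gripper opens to 87 mm and grips with 3 to 60 N. Pads are 19 mm wide; open, the fingers measure 117 mm over their backs; the gripper's body (75 mm by 190 mm) begins 51 mm behind the grasp point.
Start: joints at [1.107, 0.527, 1.433, -0, 1.181, -0.178], TCP at [0.176, 0.6, 0.223] pointing down, gripper open.
Joint ranges: [-3.08, 3.08], [-0.75, 2.2], [0.22, 2.44], [-1.43, 4.57], [0, 2.65], [-2.85, 2.85]. Speed limits (rad/s): [2.79, 2.79, 3.14, 3.14, 3.14, 3.14].

### API

Orientations are given as [roll, pitch, yaw] about the fixed x, y, z axes, in that order (R = Rz(yaw) Ry(pitch) Rx(roll)).
In Python, from station import observe, snapshot, camera_info, job_done, search_frame, cut_out, pinch_z gives the robot as it stands. The module is installed in compiled form; this text tells all that it offers.
- The arm moves only by the shell command python3 -m pendant 'ROWS' [FORCE]. ROWS is JSON, a list of rows, each a list of 3 entries, a list of its own where there are three numbers: the shift along the tool's x, y, z in mm, then the turn, a rotation vector about the tool's x, y, z in degrees, then the opening, from 0 (shut) to 1 (fully open). In form: [[[tx, ty, tz], [rx, ry, rz], gripper], ...]. A call has 1 to 10 rows; each row is the pose to reach, as a shift and turn from the pose commanded when the call began, along the tool's axes at that moment; what a row does not reach only later rows make up. A row lasts 1/10 s, in which the tool goes at most 50 mm and 8.59 degrees, less where a joint would pass 70% of its speed; a pose out of reach is approached as far as the arm can. A call with a gripper value outside its range is refused whole. The fingers move at their own pace and stop on an object; FORCE is the grip in N (left out, the last holds). Time passes only in rows, so rows that repeat a pose let the fingers close. It gives the time, the measured TCP pose, the force, the opening and the grip force at its end, in the units of the state.
- observe(): the state, without advancing time (a new reading comes with each control period).
- snapshot(name): name is "scene" or "top" or "wrist"; returns (picture, depth): 420x560x3 uint8, red, green, blue; 420x560 float32, m along the optical axis (not along the pixel's ray), 0 where there is no reading.
- camera_info(name): a dict with "fovy" (degrees; the focal length in pixels is half the picture's height over the tangent of half this angle, whatever the lens; pixels are square), "cx", "cy" (the principal point, pixels), "dist_coeffs" ([k1, k2, p1, p2, k3] as OpenCV has them; the pictures are not rectified), "R" (3x3) and "t" (3): a world point X has camera coordinates R X + t; the wrist camera has in their place "mount" (4x4, takes a point from camera to tool coordinates, whose origin is the TCP and whose axes are the flange's). Camera axes: x right, y down, z forward; pixel columns grow to the right and rows downward; lengths in m; the calibration is good to about 2 mm. A picture is of the moment at which its call begins: read the wrist's pose just before it. camera_info takes no time and is no camera call.
- job_done(): hands the job in; it is judged then, once.
Trained networks look in the newest picture that a camera, given by its name, has taken for a name from the list of things; names that differ only in an ending like _2 or _b are one class to them, and where a whole thing is asked for, a point or a joint stands for the part that bears it (a point fixed in the world has none). Each returns a list of dicts, best first, with "p" (0 to 1); they miss things now and then, are a little off and sometimes report something else, mostly with a low value. They report only what shows in the picture. A call takes as long as a camera call. They do not tell look-alikes from the thing itself.
- search_frame(camera, label): "position" ([column, row] in pixels, amid what is visible of it).
- cut_out(camera, label): "pixels" (420x560 bool, what is visible of it) and "position" ([column, row] in pixels, amid what is visible of it).
The state is a dict: "t": time; "joint_positions": joint angles; "qd": joint speeds; "tau": joint torques, N m; "ee_pos": TCP position; "ee_rot": TCP orientation; "force": force on the tool from outside, world axes, zero at the start; "moment": the same for the moment, N m; "gripper_width": opening from 0.0 (shut) to 1.0 (fully open); "finger_force": force on a finger pad.
Only numpy, scipy, OpenCV 4.12 (cv2) and the standard library are available. Lean on these libraries where they do the work, as an engineer would, in place of code of your own. Each camera call takes 0.05 s, during which the arm holds its last target. There are 200 camera calls.

### The job

One of the three identical closed tea tins on the steel tray is full and the other two are half used: going from the left tin (as the robot sees them) to the middle one to the right one, lift each a few centimetres clear of the tray to feel its weight, and set it back upright on the tray before you take up another. Then hold the heaviest up (if that is the right one, it may stay in hand), upright, about 20 cm above the counter, and finish while still holding it there, with the two lighter tins standing on the tray. Leave the jars, the cup and the bottle where they are.

Things in the scene. Friction and masses are not known exactly. Their poses are not given: they have to be found in the camera images.
- tin_1: the left (greatest y) one of three identical closed square tin boxes in a row, 58 x 58 x 100 mm, blue, brass band near the foot, brass panel on the fixed lid; 25 mm or more free all round. Origin: centre of its underside, z up, x and y square to its sides. The packet inside may shift 3 mm. Two tins weigh 0.28 to 0.40 kg each, the full one 0.58 to 0.74 kg; any may be the full one; only weight tells
- tin_2: the middle one of three identical closed square tin boxes in a row, 58 x 58 x 100 mm, blue, brass band near the foot, brass panel on the fixed lid; 25 mm or more free all round. Origin: centre of its underside, z up, x and y square to its sides. The packet inside may shift 3 mm. Two tins weigh 0.28 to 0.40 kg each, the full one 0.58 to 0.74 kg; any may be the full one; only weight tells
- tin_3: the right (least y) one of three identical closed square tin boxes in a row, 58 x 58 x 100 mm, blue, brass band near the foot, brass panel on the fixed lid; 25 mm or more free all round. Origin: centre of its underside, z up, x and y square to its sides. The packet inside may shift 3 mm. Two tins weigh 0.28 to 0.40 kg each, the full one 0.58 to 0.74 kg; any may be the full one; only weight tells
- tray: flat steel tray that cannot move, 150 (its x) x 420 (its y) mm with a rim 12 mm high and 5 mm wide; its floor, on which the three tins stand in a row along its y, is 6 mm above the counter. Origin: centre of its underside, on the counter; z up
- jam_jar: bystander: glass jar with red lid, 65 mm wide, 97 mm high, origin centre of its underside
- mustard_jar: bystander: glass jar with yellow lid, 68 mm wide, 112 mm high, origin centre of its underside
- enamel_cup: bystander: low green and white cup with a handle, 64 x 89 x 48 mm, origin under its middle
- syrup_bottle: bystander: dark red bottle with green cap, 56 mm wide, 190 mm high, origin centre of its underside
Not all that is in view belongs to the job. What is shaped like the tin_3 but turquoise is not meant.

How it is judged:
On the way, in this order (a step that is already met when the one before it is completed fails the run):
1. the left tin is lifted at least 20 mm off the tray in the fingers (height (world z) of tin_1 above 0.026 m and contact force between tin_1 and the fingers above 1 N and contact force between tin_1 and tray below 0.05 N), for 0.2 s.
2. all three tins stand upright on the tray again (contact force between each of tin_1, tin_2, tin_3 and tray above 1 N and height (world z) of each of tin_1, tin_2, tin_3 below 0.011 m and angle between each of tin_1, tin_2, tin_3's own z axis and vertical below 0.08 rad), for 0.1 s.
3. the middle tin is lifted so (height (world z) of tin_2 above 0.026 m and contact force between tin_2 and the fingers above 1 N and contact force between tin_2 and tray below 0.05 N), for 0.2 s.
4. all three tins stand upright on the tray again (all of step 2), for 0.1 s.
5. the right tin is lifted so (height (world z) of tin_3 above 0.026 m and contact force between tin_3 and the fingers above 1 N and contact force between tin_3 and tray below 0.05 N), for 0.2 s.
At the end, for the whole second after the job is handed in: The heaviest tin is held still in the fingers, within 0.25 rad of upright, with its underside more than 150 mm above the counter; the other two stand upright on the tray floor (within 0.08 rad), untouched, each pressing on the tray with its own light weight (1 to 4.9 N) ((((height (world z) of tin_1 above 0.15 m and contact force between tin_1 and the fingers above 1 N and contact force between tin_1 and tray below 0.05 N) and angle between tin_1's own z axis and vertical below 0.25 rad and linear speed of tin_1 below 0.05 m/s and (contact force between tin_2 and tray above 1 N and height (world z) of tin_2 below 0.011 m and angle between tin_2's own z axis and vertical below 0.08 rad) and contact force between each of tin_2, tin_3 and tray below 4.9 N and contact force between each of tin_2, tin_3 and the arm below 0.1 N and contact force between each of tin_2, tin_3 and the fingers below 0.1 N and (contact force between tin_3 and tray above 1 N and height (world z) of tin_3 below 0.011 m and angle between tin_3's own z axis and vertical below 0.08 rad)) or ((height (world z) of tin_2 above 0.15 m and contact force between tin_2 and the fingers above 1 N and contact force between tin_2 and tray below 0.05 N) and angle between tin_2's own z axis and vertical below 0.25 rad and linear speed of tin_2 below 0.05 m/s and (contact force between tin_1 and tray above 1 N and height (world z) of tin_1 below 0.011 m and angle between tin_1's own z axis and vertical below 0.08 rad) and contact force between each of tin_1, tin_3 and tray below 4.9 N and contact force between each of tin_1, tin_3 and the arm below 0.1 N and contact force between each of tin_1, tin_3 and the fingers below 0.1 N and (contact force between tin_3 and tray above 1 N and height (world z) of tin_3 below 0.011 m and angle between tin_3's own z axis and vertical below 0.08 rad)) or ((height (world z) of tin_3 above 0.15 m and contact force between tin_3 and the fingers above 1 N and contact force between tin_3 and tray below 0.05 N) and angle between tin_3's own z axis and vertical below 0.25 rad and linear speed of tin_3 below 0.05 m/s and (contact force between tin_1 and tray above 1 N and height (world z) of tin_1 below 0.011 m and angle between tin_1's own z axis and vertical below 0.08 rad) and contact force between each of tin_1, tin_2 and tray below 4.9 N and contact force between each of tin_1, tin_2 and the arm below 0.1 N and contact force between each of tin_1, tin_2 and the fingers below 0.1 N and (contact force between tin_2 and tray above 1 N and height (world z) of tin_2 below 0.011 m and angle between tin_2's own z axis and vertical below 0.08 rad)))); the arm keeps its last pose, push and grip.
It fails at once if a tin is tipped over (angle between any of tin_1, tin_2, tin_3's own z axis and vertical above 0.6 rad).
It fails at once if a jar, the cup or the bottle is pushed from its place (more than 30 mm) (distance of any of jam_jar, mustard_jar, enamel_cup, syrup_bottle from where it was at the start of the episode above 0.03 m).
It also fails if it takes over 72 s, if anything falls off the work surface, if the arm or the gripper's body presses on something with over 40 N, if the wrist force passes 120 N, or if a joint passes its speed limit or range.

## Working session

There is one attempt and no reset: what is moved stays moved. The work goes in short steps, Python scripts to look and compute and a shell command to move; the robot and the scene stay as the last step left them, time stands still between calls to the robot, and variables do not carry over. Pictures are saved under pics/ and viewed, at most 10 in all, crops included, and the job is handed in when it is done.

```bash
mkdir -p pics
cat > h.py <<'E'
import numpy as np,cv2
from station import *
from scipy.spatial.transform import Rotation as Ro
def cloud(cam,d,st=None):
    ci=camera_info(cam);h,w=d.shape;f=h/2/np.tan(np.radians(ci['fovy'])/2)
    K=np.array([[f,0,ci['cx']],[0,f,ci['cy']],[0,0,1]])
    u,v=np.meshgrid(np.arange(w),np.arange(h))
    p=cv2.undistortPoints(np.stack([u,v],-1).reshape(-1,1,2).astype(float),K,np.array(ci['dist_coeffs'],float)).reshape(h,w,2)
    c=np.dstack([p*d[...,None],d])
    if 'mount' in ci:
        M=np.array(ci['mount']);R=Ro.from_euler('xyz',st['ee_rot']).as_matrix()
        return (c@M[:3,:3].T+M[:3,3])@R.T+st['ee_pos']
    return (c-np.array(ci['t']))@np.array(ci['R'])
E
python3 - <<'E'
from h import *
s=observe();print(s,pinch_z if not callable(pinch_z) else pinch_z())
for c in('top','scene'):
    p,d=snapshot(c);cv2.imwrite(f'pics/{c}1.png',p[...,::-1]);X=cloud(c,d);np.save(c+'.npy',X)
    for r in cut_out(c,'tin_1'):
        m=r['pixels']&(d>0);P=X[m];zt=P[(P[:,2]>.09)&(P[:,2]<.12)]
        print(c,r['p'],r['position'],m.sum(),np.median(p[m],0),len(zt))
        if len(zt)>20:
            print(' box',cv2.minAreaRect((zt[:,:2]*1000).astype(np.float32)),np.percentile(zt[:,2],50))
E
```

```text
{'t': 0.0, 'joint_positions': array([ 1.10748474e+00,  5.28475374e-01,  1.43390896e+00,  1.12510797e-05,
        1.18137321e+00, -1.78505426e-01]), 'qd': array([-0.00160305, -0.00059497, -0.00186832, -0.00014911,  0.00128745,
        0.00030351]), 'tau': array([ 1.22717365e-04, -4.40046358e+01, -1.76588881e+01,  6.32461673e-02,
        5.81334648e-02, -1.62320016e-04]), 'ee_pos': array([0.17524729, 0.5991668 , 0.22156385]), 'ee_rot': array([-3.13946400e+00, -3.94630631e-04,  2.85678179e+00]), 'force': array([ 0.53522957, -0.09970609, -0.24923955]), 'moment': array([-0.00464792,  0.02982808,  0.10111418]), 'finger_force': 0.0, 'gripper_width': 0.9996663685179011} 0.0187
top 0.81 [277.7, 227.1] 424 [131.  128.5 104. ] 366
 box ((493.0350646972656, 14.669897079467773), (58.37994384765625, 58.37833786010742), 74.51854705810547) 0.1048139885891444
top 0.81 [185.5, 227.2] 447 [ 35. 152. 158.] 354
 box ((481.1461181640625, 304.2905578613281), (58.539154052734375, 58.92539978027344), 7.161128044128418) 0.09879014133912321
top 0.79 [320.0, 228.5] 384 [155.  132.   93.5] 362
 box ((492.9521789
[... 1004 characters left out ...]
[274.9, 213.1] 804 [ 48.  77. 126.] 210
 box ((489.7445983886719, 14.754859924316406), (68.6094741821289, 61.69324493408203), 71.95331573486328) 0.10226191842959419
scene 0.7 [230.7, 182.8] 384 [ 43. 147. 154.] 120
 box ((568.4883422851562, 253.3681182861328), (180.36614990234375, 58.57979202270508), 52.52760696411133) 0.09760790453463361
scene 0.68 [311.0, 228.3] 776 [ 45.  77. 129.] 226
 box ((489.57452392578125, -121.64532470703125), (66.06494903564453, 61.08525085449219), 3.7272403240203857) 0.10275274729130135
scene 0.61 [243.0, 205.7] 630 [ 46.  80. 136.] 181
 box ((481.34515380859375, 158.3888397216797), (59.456390380859375, 59.612037658691406), 20.010488510131836) 0.10286693161971086
```

Run:
```python
from h import *
a=cv2.imread('pics/top1.png');b=cv2.imread('pics/scene1.png')
cv2.imwrite('pics/both.png',np.vstack([cv2.resize(a[90:330,120:440],(800,600))[:600]])) 
X=np.load('top.npy')
for n in['jam_jar','mustard_jar','enamel_cup','syrup_bottle','tray']:
    for r in cut_out('top',n)[:2]:
        P=X[r['pixels']];print(n,r['p'],r['position'],np.percentile(P,[3,50,97],axis=0).round(3).tolist())
```

```text
jam_jar 0.93 [145.3, 246.8] [[0.396, 0.4, 0.0], [0.424, 0.424, 0.094], [0.452, 0.482, 0.103]]
mustard_jar 0.98 [143.2, 181.3] [[0.594, 0.406, 0.029], [0.621, 0.429, 0.11], [0.651, 0.463, 0.118]]
enamel_cup 0.68 [412.8, 235.6] [[0.437, -0.461, -0.0], [0.466, -0.425, 0.022], [0.491, -0.385, 0.053]]
syrup_bottle 0.62 [419.0, 180.1] [[0.603, -0.427, 0.033], [0.623, -0.403, 0.135], [0.649, -0.389, 0.193]]
tray 0.97 [269.7, 221.0] [[0.428, -0.181, -0.001], [0.505, 0.022, 0.007], [0.571, 0.218, 0.017]]
tray 0.44 [232.6, 229.9] [[0.453, 0.128, 0.024], [0.483, 0.158, 0.104], [0.514, 0.188, 0.111]]
```

View pics/both.png

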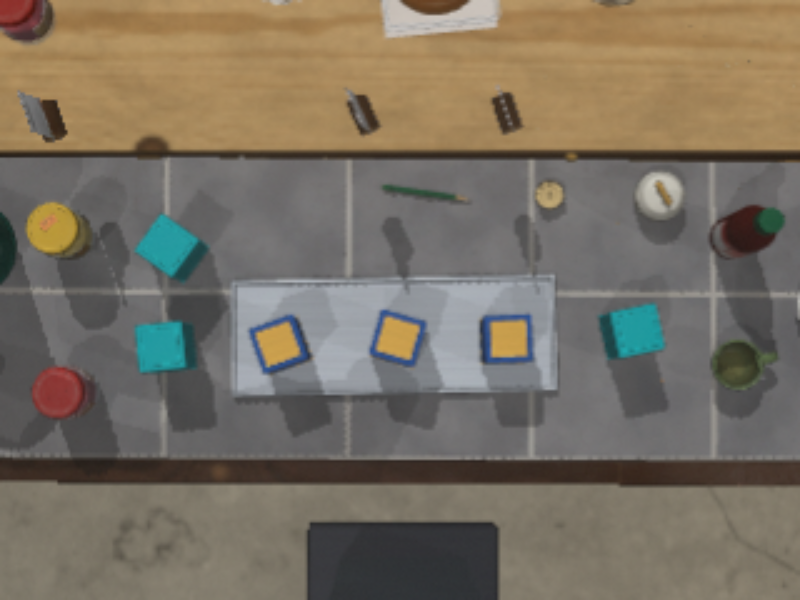

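View pics/scene1.png

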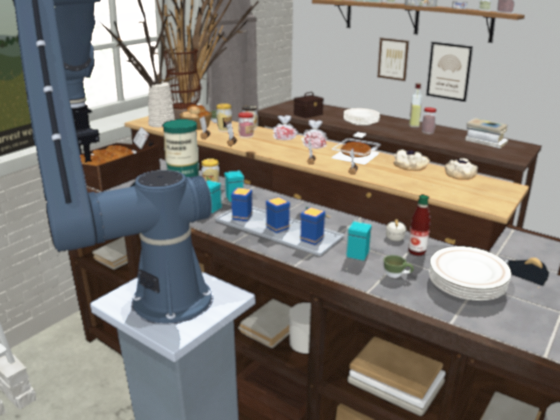

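Top view (crop): the three brass-lidded blue tins lie at (280,343), (399,337) and (508,338), and the turquoise look-alikes at (165,347), (170,245) and (635,330). The jars, cup and bottle are well clear.

```bash
cat > go.py <<'E'
import sys
from h import *
x,y,z,yaw=map(float,sys.argv[1:5]);s=observe()
R=Ro.from_euler('xyz',s['ee_rot']);T=Ro.from_euler('xyz',[np.pi,0,np.radians(yaw)])
print('shift',(R.inv().apply(np.array([x,y,z])-s['ee_pos'])*1000).round(1),'turn',(R.inv()*T).as_rotvec(degrees=True).round(1),s['t'])
E
python3 go.py .485 .160 .16 109.5
```

```text
shift [-420.6 -335.1   62.5] turn [-0.   0.  54.2] 0.45
```

```bash
python3 -m pendant '[[[-421,-335,0],[0,0,54],1],[[-421,-335,0],[0,0,54],1],[[-421,-335,0],[0,0,54],1],[[-421,-335,0],[0,0,54],1],[[-421,-335,0],[0,0,54],1],[[-421,-335,0],[0,0,54],1],[[-421,-335,0],[0,0,54],1],[[-421,-335,0],[0,0,54],1],[[-421,-335,0],[0,0,54],1],[[-421,-335,0],[0,0,54],1]]' 35; python3 go.py .485 .160 .16 109.5
```

```text
t: 1.45
ee_pos: [0.4646, 0.1893, 0.2229]
ee_rot: [3.141, 0.0, 1.914]
force: [0.9, 0.7, 0.1]
gripper_width: 1.0
finger_force: 0.0
shift [-34.5   9.2  62.9] turn [0.1 0.  0.2] 1.45
```

```bash
python3 -m pendant '[[[-34,9,60],[0,0,0],1],[[-34,9,60],[0,0,0],1],[[-34,9,60],[0,0,0],1],[[-34,9,60],[0,0,0],1],[[-34,9,60],[0,0,0],1]]'
cat > w.py <<'E'
from h import *
s=observe();p,d=snapshot('wrist');cv2.imwrite('pics/w%.2f.png'%s['t'],p[...,::-1]);X=cloud('wrist',d,s)
for r in cut_out('wrist','tin_1')[:4]:
    P=X[r['pixels']&(d>0)];zt=P[(P[:,2]>.1)&(P[:,2]<.112)]
    print(r['p'],r['position'],len(zt))
    if len(zt)>50:print(cv2.minAreaRect((zt[:,:2]*1000).astype(np.float32)),np.median(zt[:,2]))
E
python3 w.py; python3 go.py .485 .160 .052 109.5
```

```text
t: 1.95
ee_pos: [0.4838, 0.163, 0.1637]
ee_rot: [3.14, 0.0, 1.915]
force: [-0.1, -0.7, 0.4]
gripper_width: 1.001
finger_force: 0.0
0.95 [278.0, 213.3] 5738
((484.79205322265625, 163.99874877929688), (58.69356918334961, 58.21730041503906), 19.887279510498047) 0.10490941570600354
0.9 [235.0, 339.6] 920
((478.1910705566406, 40.586761474609375), (47.666255950927734, 26.258920669555664), 24.22480583190918) 0.10402604548575076
0.83 [343.9, 38.1] 921
((479.404052734375, 305.4336242675781), (52.029876708984375, 38.77848434448242), 6.229778289794922) 0.10033827551388785
0.65 [486.9, 102.6] 933
((604.2433471679688, 303.7962951660156), (47.37462615966797, 46.74964141845703), 53.390403747558594) 0.10030653090425891
shift [ -3.3  -0.2 111.8] turn [0.1 0.  0.3] 2.05
```

```bash
python3 -m pendant '[[[-1,0,40],[0,0,0],1],[[-1,0,75],[0,0,0],1],[[-1,0,100],[0,0,0],1],[[-1,0,111],[0,0,0],1],[[-1,0,111],[0,0,0],1],[[-1,0,111],[0,0,0],1]]'
python3 -m pendant '[[[0,0,0],[0,0,0],0],[[0,0,0],[0,0,0],0],[[0,0,0],[0,0,0],0],[[0,0,0],[0,0,0],0],[[0,0,0],[0,0,0],0],[[0,0,0],[0,0,0],0],[[0,0,0],[0,0,0],0],[[0,0,0],[0,0,0],0]]' 35
```

```text
t: 2.65
ee_pos: [0.4846, 0.1616, 0.0525]
ee_rot: [3.14, 0.0, 1.915]
force: [-0.3, 0.1, -0.5]
gripper_width: 0.997
finger_force: 0.0
t: 3.45
ee_pos: [0.4852, 0.1614, 0.0521]
ee_rot: [3.139, 0.001, 1.914]
force: [3.1, 1.9, 5.0]
gripper_width: 0.664
finger_force: 35.0
```

```bash
python3 -m pendant '[[[0,0,-8],[0,0,0],0],[[0,0,-25],[0,0,0],0],[[0,0,-40],[0,0,0],0],[[0,0,-45],[0,0,0],0],[[0,0,-45],[0,0,0],0],[[0,0,-45],[0,0,0],0],[[0,0,-45],[0,0,0],0],[[0,0,-45],[0,0,0],0]]'
for i in 1 2 3; do python3 -m pendant '[[[0,0,0],[0,0,0],0],[[0,0,0],[0,0,0],0]]'|tr '\n' ' ';echo; done
python3 -c "
from h import *
print(observe());print(np.load('top.npy').shape)"
```

```text
t: 4.25
ee_pos: [0.4831, 0.1611, 0.0958]
ee_rot: [-3.14, -0.0, 1.914]
force: [-0.3, 0.2, -6.9]
gripper_width: 0.666
finger_force: 35.0
t: 4.45 ee_pos: [0.4837, 0.1612, 0.0963] ee_rot: [-3.141, -0.0, 1.914] force: [-0.1, -0.5, -6.8] gripper_width: 0.667 finger_force: 35.0 
t: 4.65 ee_pos: [0.4838, 0.1612, 0.0965] ee_rot: [-3.142, 0.0, 1.914] force: [0.4, -0.3, -6.0] gripper_width: 0.659 finger_force: 35.0 
t: 4.85 ee_pos: [0.4839, 0.1612, 0.0966] ee_rot: [3.142, 0.0, 1.914] force: [-0.6, 0.2, -6.7] gripper_width: 0.665 finger_force: 35.0 
{'t': 4.85, 'joint_positions': array([ 1.02162871e-01,  5.72271718e-01,  1.83078566e+00, -2.91769693e-05,
        7.38485331e-01, -2.41354559e-01]), 'qd': array([-7.47946081e-04,  9.43995094e-04, -4.19125830e-04, -5.70255094e-04,
        7.35738425e-06,  8.62207419e-04]), 'tau': array([-9.58063647e-04, -4.15889633e+01, -1.11354840e+01,  5.18064061e-02,
        5.75649203e-02, -7.04015679e-05]), 'ee_pos': array([0.48385027, 0.16118   , 0.09659624]), 'ee_rot': array([3.14154886e+00, 3.10093126e-05, 1.91433533e+00]), 'force': array([-0.5795582 ,  0.24296929, -6.73948537]), 'moment': array([-0.0586646 ,  0.02018344,  0.0219276 ]), 'finger_force': 34.997835278045386, 'gripper_width': 0.6646555418431724}
(420, 560, 3)
```

```bash
python3 -m pendant '[[[0,0,15],[0,0,0],0],[[0,0,28],[0,0,0],0],[[0,0,37],[0,0,0],0],[[0,0,41],[0,0,0],0],[[0,0,43],[0,0,0],0],[[0,0,44.5],[0,0,0],0],[[0,0,45],[0,0,0],0],[[0,0,45],[0,0,0],0],[[0,0,45],[0,0,0],0]]'
```

```text
t: 5.75
ee_pos: [0.4842, 0.1612, 0.0521]
ee_rot: [3.14, 0.0, 1.914]
force: [1.0, -0.3, -3.1]
gripper_width: 0.664
finger_force: 35.0
```

```bash
python3 -m pendant '[[[0,0,0],[0,0,0],1],[[0,0,0],[0,0,0],1],[[0,0,0],[0,0,0],1],[[0,0,0],[0,0,0],1],[[0,0,0],[0,0,0],1],[[0,0,0],[0,0,0],1]]'; python3 go.py .493 .015 .160 74.5
```

```text
t: 6.35
ee_pos: [0.4839, 0.1612, 0.0516]
ee_rot: [3.141, 0.0, 1.914]
force: [0.2, 0.2, 0.8]
gripper_width: 0.987
finger_force: 0.0
shift [-140.7  -40.7 -108.4] turn [ 0.   0.  35.2] 6.35
```

```bash
python3 -m pendant '[[[0,0,-40],[0,0,0],1],[[0,0,-80],[0,0,0],1],[[0,0,-108],[0,0,0],1],[[-40,-12,-108],[0,0,8],1],[[-80,-23,-108],[0,0,16],1],[[-115,-34,-108],[0,0,24],1],[[-141,-41,-108],[0,0,32],1],[[-141,-41,-108],[0,0,35],1],[[-141,-41,-108],[0,0,35],1],[[-141,-41,-108],[0,0,35],1]]'
python3 w.py; python3 go.py .492 .016 .052 74.5
```

```text
t: 7.35
ee_pos: [0.4924, 0.0148, 0.1595]
ee_rot: [-3.141, -0.0, 1.305]
force: [-0.4, 0.2, 0.2]
gripper_width: 1.0
finger_force: 0.0
0.97 [313.6, 337.6] 725
((494.52447509765625, -89.17723083496094), (16.359874725341797, 58.13747787475586), 75.75331115722656) 0.10345861176171009
0.64 [206.6, 35.4] 6343
((483.6028137207031, 162.06021118164062), (58.75625228881836, 57.33285903930664), 19.2031192779541) 0.10487123423422226
shift [  0.6  -0.6 107.5] turn [-0.  -0.   0.3] 7.45
```

```bash
python3 -m pendant '[[[1,-1,40],[0,0,0],1],[[1,-1,75],[0,0,0],1],[[1,-1,100],[0,0,0],1],[[1,-1,107],[0,0,0],1],[[1,-1,107],[0,0,0],1],[[1,-1,107],[0,0,0],1]]'
python3 -m pendant '[[[0,0,0],[0,0,0],0],[[0,0,0],[0,0,0],0],[[0,0,0],[0,0,0],0],[[0,0,0],[0,0,0],0],[[0,0,0],[0,0,0],0],[[0,0,0],[0,0,0],0],[[0,0,0],[0,0,0],0]]' 35
```

```text
t: 8.05
ee_pos: [0.4928, 0.016, 0.0533]
ee_rot: [3.14, -0.0, 1.304]
force: [1.1, -0.6, -0.1]
gripper_width: 1.003
finger_force: 0.0
t: 8.75
ee_pos: [0.4923, 0.0157, 0.0529]
ee_rot: [3.141, -0.0, 1.303]
force: [-1.0, -0.3, 3.7]
gripper_width: 0.664
finger_force: 34.9
```

```bash
python3 -m pendant '[[[0,0,-8],[0,0,0],0],[[0,0,-25],[0,0,0],0],[[0,0,-40],[0,0,0],0],[[0,0,-45],[0,0,0],0],[[0,0,-45],[0,0,0],0],[[0,0,-45],[0,0,0],0],[[0,0,-45],[0,0,0],0],[[0,0,-45],[0,0,0],0]]'
for i in 1 2 3; do python3 -m pendant '[[[0,0,0],[0,0,0],0],[[0,0,0],[0,0,0],0]]'|tr '\n' ' ';echo; done
```

```text
t: 9.55
ee_pos: [0.4915, 0.0159, 0.0969]
ee_rot: [-3.14, 0.0, 1.303]
force: [-0.2, 0.1, -4.2]
gripper_width: 0.665
finger_force: 34.9
t: 9.75 ee_pos: [0.4919, 0.0158, 0.0973] ee_rot: [-3.141, 0.0, 1.303] force: [-0.2, -0.3, -3.9] gripper_width: 0.663 finger_force: 34.9 
t: 9.95 ee_pos: [0.492, 0.0158, 0.0975] ee_rot: [-3.141, 0.0, 1.303] force: [-0.6, -0.5, -4.3] gripper_width: 0.667 finger_force: 34.9 
t: 10.15 ee_pos: [0.492, 0.0158, 0.0976] ee_rot: [3.142, 0.0, 1.303] force: [0.4, 0.1, -3.9] gripper_width: 0.665 finger_force: 34.9
```

Light (≈4.1 N vs 6.6 N). Set it back down.

```bash
python3 -m pendant '[[[0,0,15],[0,0,0],0],[[0,0,28],[0,0,0],0],[[0,0,37],[0,0,0],0],[[0,0,41],[0,0,0],0],[[0,0,43],[0,0,0],0],[[0,0,44.5],[0,0,0],0],[[0,0,45],[0,0,0],0],[[0,0,45],[0,0,0],0],[[0,0,45],[0,0,0],0]]'
python3 -m pendant '[[[0,0,0],[0,0,0],1],[[0,0,0],[0,0,0],1],[[0,0,0],[0,0,0],1],[[0,0,0],[0,0,0],1],[[0,0,0],[0,0,0],1],[[0,0,0],[0,0,0],1]]'; python3 go.py .493 -.119 .160 94.5
```

```text
t: 11.05
ee_pos: [0.4923, 0.0158, 0.0529]
ee_rot: [3.141, -0.0, 1.304]
force: [0.2, 0.6, -2.1]
gripper_width: 0.668
finger_force: 34.9
t: 11.65
ee_pos: [0.4921, 0.0158, 0.0526]
ee_rot: [3.141, 0.0, 1.303]
force: [-0.4, 0.2, -0.8]
gripper_width: 0.99
finger_force: 0.0
shift [-129.8   36.5 -107.4] turn [  0.    0.  -19.8] 11.65
```

```bash
python3 -m pendant '[[[0,0,-40],[0,0,0],1],[[0,0,-80],[0,0,0],1],[[0,0,-108],[0,0,0],1],[[-40,11,-108],[0,0,-7],1],[[-80,23,-108],[0,0,-14],1],[[-112,32,-108],[0,0,-20],1],[[-130,36.5,-108],[0,0,-20],1],[[-130,36.5,-108],[0,0,-20],1],[[-130,36.5,-108],[0,0,-20],1],[[-130,36.5,-108],[0,0,-20],1]]'
python3 w.py; python3 go.py .493 -.119 .052 94.5
```

```text
t: 12.65
ee_pos: [0.4924, -0.1181, 0.1604]
ee_rot: [-3.141, -0.001, 1.653]
force: [-1.2, 0.1, -0.2]
gripper_width: 0.998
finger_force: 0.0
0.94 [270.4, 338.0] 0
0.76 [278.6, 220.7] 5906
((492.9854431152344, -117.47843170166016), (58.12042236328125, 58.541996002197266), 2.652820348739624) 0.10493824379592127
shift [ -1.1   0.4 108.5] turn [-0.  -0.   0.3] 12.75
```

```bash
python3 -m pendant '[[[-1,0,40],[0,0,1],1],[[-1,0,75],[0,0,1],1],[[-1,0,100],[0,0,1],1],[[-1,0,108],[0,0,1],1],[[-1,0,108],[0,0,1],1],[[-1,0,108],[0,0,1],1]]'
python3 -m pendant '[[[0,0,0],[0,0,0],0],[[0,0,0],[0,0,0],0],[[0,0,0],[0,0,0],0],[[0,0,0],[0,0,0],0],[[0,0,0],[0,0,0],0],[[0,0,0],[0,0,0],0],[[0,0,0],[0,0,0],0]]' 35
```

```text
t: 13.35
ee_pos: [0.4937, -0.1201, 0.0533]
ee_rot: [3.14, 0.001, 1.636]
force: [0.4, 0.9, -0.5]
gripper_width: 0.998
finger_force: 0.0
t: 14.05
ee_pos: [0.493, -0.1203, 0.0529]
ee_rot: [3.141, 0.0, 1.635]
force: [-1.5, 0.6, 4.9]
gripper_width: 0.664
finger_force: 34.9
```

```bash
python3 -m pendant '[[[0,0,-8],[0,0,0],0],[[0,0,-25],[0,0,0],0],[[0,0,-40],[0,0,0],0],[[0,0,-45],[0,0,0],0],[[0,0,-45],[0,0,0],0],[[0,0,-45],[0,0,0],0],[[0,0,-45],[0,0,0],0],[[0,0,-45],[0,0,0],0]]'
for i in 1 2 3; do python3 -m pendant '[[[0,0,0],[0,0,0],0],[[0,0,0],[0,0,0],0]]'|tr '\n' ' ';echo; done
```

```text
t: 14.85
ee_pos: [0.4925, -0.12, 0.0969]
ee_rot: [-3.14, -0.001, 1.635]
force: [0.3, 0.4, -2.8]
gripper_width: 0.666
finger_force: 34.9
t: 15.05 ee_pos: [0.4928, -0.1201, 0.0973] ee_rot: [-3.141, -0.0, 1.635] force: [0.5, -0.2, -3.7] gripper_width: 0.662 finger_force: 34.9 
t: 15.25 ee_pos: [0.493, -0.1202, 0.0975] ee_rot: [-3.142, -0.0, 1.635] force: [-0.7, -0.0, -3.2] gripper_width: 0.663 finger_force: 34.9 
t: 15.45 ee_pos: [0.493, -0.1202, 0.0976] ee_rot: [3.142, 0.0, 1.635] force: [-0.2, -1.0, -3.4] gripper_width: 0.665 finger_force: 34.9
```

Light too (≈3.3 N), so the left tin is the full one. Put the right tin back and return to the left.

```bash
python3 -m pendant '[[[0,0,15],[0,0,0],0],[[0,0,28],[0,0,0],0],[[0,0,37],[0,0,0],0],[[0,0,41],[0,0,0],0],[[0,0,43],[0,0,0],0],[[0,0,44.5],[0,0,0],0],[[0,0,45],[0,0,0],0],[[0,0,45],[0,0,0],0],[[0,0,45],[0,0,0],0]]'
python3 -m pendant '[[[0,0,0],[0,0,0],1],[[0,0,0],[0,0,0],1],[[0,0,0],[0,0,0],1],[[0,0,0],[0,0,0],1],[[0,0,0],[0,0,0],1],[[0,0,0],[0,0,0],1]]'; python3 go.py .484 .1612 .160 109.7
```

```text
t: 16.35
ee_pos: [0.4933, -0.1203, 0.0529]
ee_rot: [3.141, 0.0, 1.635]
force: [0.9, 0.4, -1.5]
gripper_width: 0.666
finger_force: 34.9
t: 16.95
ee_pos: [0.493, -0.1202, 0.0526]
ee_rot: [3.142, 0.0, 1.635]
force: [-0.1, 0.3, -0.0]
gripper_width: 0.989
finger_force: 0.0
shift [ 281.4    9.1 -107.4] turn [  0.   0. -16.] 16.95
```

```bash
python3 -m pendant '[[[0,0,-40],[0,0,0],1],[[0,0,-80],[0,0,0],1],[[0,0,-108],[0,0,0],1],[[45,1,-108],[0,0,-4],1],[[95,3,-108],[0,0,-8],1],[[145,5,-108],[0,0,-12],1],[[195,6,-108],[0,0,-16],1],[[240,8,-108],[0,0,-16],1],[[270,9,-108],[0,0,-16],1],[[281,9,-108],[0,0,-16],1]]'
python3 -m pendant '[[[0,0,0],[0,0,0],1],[[0,0,0],[0,0,0],1]]'
python3 w.py; python3 go.py .484 .1612 .052 109.7
```

```text
t: 17.95
ee_pos: [0.4832, 0.1636, 0.1605]
ee_rot: [3.141, -0.0, 1.918]
force: [-0.7, -1.0, -1.2]
gripper_width: 1.002
finger_force: 0.0
t: 18.15
ee_pos: [0.4839, 0.16, 0.1605]
ee_rot: [-3.141, 0.001, 1.914]
force: [-0.0, 0.7, -0.5]
gripper_width: 0.997
finger_force: 0.0
0.93 [277.3, 213.7] 5933
((483.45257568359375, 163.79315185546875), (58.64847946166992, 58.0601806640625), 19.60903549194336) 0.1049587923148722
0.92 [234.5, 342.5] 924
((478.28350830078125, 41.455535888671875), (45.66020584106445, 26.241531372070312), 22.844371795654297) 0.10389922654716524
0.84 [342.7, 36.6] 867
((480.49505615234375, 302.4986267089844), (45.383087158203125, 34.928707122802734), 10.76994800567627) 0.1003260835532846
0.78 [492.6, 97.5] 998
((603.0756225585938, 301.99114990234375), (47.67720031738281, 48.23249816894531), 58.89822006225586) 0.10032810378651047
shift [  1.8   0.6 108.5] turn [-0.   0.  -0.1] 18.25
```

```bash
python3 -m pendant '[[[1,0,40],[0,0,0],1],[[1,0,75],[0,0,0],1],[[1,0,100],[0,0,0],1],[[1,0,108],[0,0,0],1],[[1,0,108],[0,0,0],1],[[1,0,108],[0,0,0],1]]'
python3 -m pendant '[[[0,0,0],[0,0,0],0],[[0,0,0],[0,0,0],0],[[0,0,0],[0,0,0],0],[[0,0,0],[0,0,0],0],[[0,0,0],[0,0,0],0],[[0,0,0],[0,0,0],0],[[0,0,0],[0,0,0],0]]' 35
python3 -m pendant '[[[0,0,-10],[0,0,0],0],[[0,0,-30],[0,0,0],0],[[0,0,-60],[0,0,0],0],[[0,0,-90],[0,0,0],0],[[0,0,-120],[0,0,0],0],[[0,0,-150],[0,0,0],0],[[0,0,-175],[0,0,0],0],[[0,0,-190],[0,0,0],0],[[0,0,-195],[0,0,0],0],[[0,0,-195],[0,0,0],0]]'
python3 -m pendant '[[[0,0,0],[0,0,0],0],[[0,0,0],[0,0,0],0],[[0,0,0],[0,0,0],0],[[0,0,0],[0,0,0],0],[[0,0,0],[0,0,0],0]]'
python3 - <<'E'
from h import *
p,d=snapshot('scene');cv2.imwrite('pics/end.png',p[100:300,120:420,::-1].repeat(2,0).repeat(2,1))
E
```

```text
t: 18.85
ee_pos: [0.4845, 0.1612, 0.0533]
ee_rot: [3.14, 0.0, 1.913]
force: [0.6, -0.5, 0.6]
gripper_width: 0.999
finger_force: 0.0
t: 19.55
ee_pos: [0.484, 0.1619, 0.0529]
ee_rot: [3.141, 0.0, 1.914]
force: [-0.0, 0.7, 5.0]
gripper_width: 0.665
finger_force: 35.0
t: 20.55
ee_pos: [0.4826, 0.1616, 0.2472]
ee_rot: [-3.14, -0.0, 1.914]
force: [0.2, 0.2, -6.3]
gripper_width: 0.661
finger_force: 35.0
t: 21.05
ee_pos: [0.4834, 0.1617, 0.2472]
ee_rot: [-3.141, -0.0, 1.914]
force: [-0.1, 0.2, -7.5]
gripper_width: 0.664
finger_force: 35.0
```

View pics/end.png

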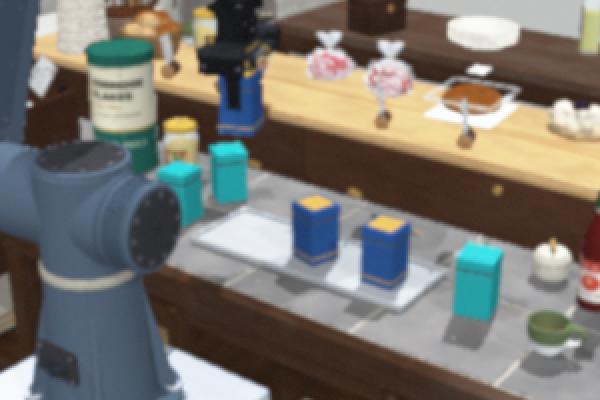

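The picture shows the left tin held upright at about (240,105). The other two stand on the tray at (315,230) and (385,250).

```bash
python3 -c "
from station import *
print(job_done())"
```

```text
the job is handed in; nothing more can be done
None
```

The left tin is the full one (about 6.6 N on the wrist, against 4.1 N for the middle and 3.3 N for the right); I handed the job in at about 21 s with it held upright about 20 cm above the counter and the two lighter tins back upright on the tray, but no verdict was returned.

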